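Hook the filter lid under its ledge, swing it shut and clamp it

ROBOT

A 6-joint arm with a two-finger parallel gripper is mounted at the origin on the work surface; the furniture and walls round the work are solid. World frame = base frame: x ahead of the robot, y to its left, z up, the work surface at z = 0. Lengths are in m, angles in rad, forces in N, time in s.
With the tool pointing down it reaches from about 0.275 to 1 m from the base axis. Payload 8.4 kg.
Tool frame: the origin (TCP) lies on the centre line of the jaws, within the pads' length; the fingertips stand 17 mm ahead of it and the grasp point (between the pads) lies 2 mm behind it (bot.tcp_to_tips is the z of the fingertips in the tool frame, in m); z points along the fingers, y is the line along which they close (so a half turn about z gives the same grasp; the last joint's range is limited). The gripper opens to 85 mm and grips with 20 to 120 N. Pads are 22 mm wide; open, the fingers measure 114 mm over their backs; the gripper's body (76 mm by 85 mm) begins 54 mm behind the grasp point. The pads swing forward as they close: fully open they stand 13 mm farther back than shut.
Start: joints at [1.155, 0.353, 1.633, -0, 1.155, -0.002], TCP at [0.251, 0.572, 0.248] pointing down, gripper open.
Joint ranges: [-2.63, 2.63], [-0.92, 2.1], [0.06, 2.66], [-1.3, 4.44], [0, 2.69], [-3.02, 3.02]. Speed limits (rad/s): [2.22, 2.22, 2.79, 3.14, 3.14, 3.14].

INTERFACE

Orientations are given as a unit quaternion [x, y, z, w].
In Python, from workcell import bot, hand, kinematics, get_obs, vision, hand_in gives the robot as it stands. The module is installed in compiled form; this text tells all that it offers. Calls block until the motion is done:
- bot.reach(position, orientation): joint-space move of the TCP to a pose.
- bot.servo_line(position, ori=None, velocity=0.15): straight line of the TCP; ori=None keeps the orientation; velocity is the mean speed in m/s.
- bot.goto_joints(angles): joint-space move.
- hand.move_gripper(opening, strength=None): finger opening in m; strength is the grip in N (None keeps the last); returns when the fingers have stopped.
- bot.dwell(seconds).
- kinematics.solve_ik(position, orientation): joint angles nearest the present ones, or None.
- get_obs(): the state.
- vision.read_camera(name): name is "side" or "top" or "wrist"; returns a dict with "frame" (400x640x3 uint8, red, green, blue), "intrinsics" (3x3 intrinsics, pixels), "dist" ([k1, k2, p1, p2, k3] as OpenCV has them; the pictures are not rectified), "view" (4x4, takes a point from world to camera coordinates). Camera axes: x right, y down, z forward; pixel columns grow to the right and rows downward; lengths in m; the calibration is good to about 2 mm. A picture is of the moment at which its call begins. There is no depth.
A pose or a line that the arm cannot do raises bot.IKError and nothing moves.
- hand_in(): hands the job in; it is judged then, once.
The state is a dict: "time_s": time; "joint_pos": joint angles; "joint_vel": joint speeds; "joint_efforts": joint torques, N m; "position": TCP position; "orientation": TCP orientation; "wrist_force": force on the tool from outside, world axes, zero at the start; "ft_torque": the same for the moment, N m; "gripper_width": finger opening in m; "grip_force": force on a finger pad.
Only numpy, scipy, OpenCV 4.12 (cv2) and the standard library are available. Lean on these libraries where they do the work, as an engineer would, in place of code of your own. Each camera call takes 0.05 s, during which the arm holds its last target. There are 200 camera calls.

TASK

Pull the white filter lid out from under the low steel riser by its tongue, lay it flat on the bench and let go. Then take it by its blue handle, hook its lip at a tilt under the ledge of the grey filter housing, swing the tongue end down gently (do not let it drop) until the lid lies fully home, and turn the red clamp knob clockwise until it stops, so that its arm lies over the tongue. Do not knock the conical flask or the amber bottle about.

Things in the scene. Friction and masses are not known exactly. Their poses are not given: they have to be found in the camera images.
- lid: loose white plastic lid, 220 g. Origin: centre of its underside; z up, y along it towards the lip. Plate 84 (x) x 120 (y) x 8 mm thick. Starts flat on the bench under the riser with only its tongue out at the riser's -y side
- lip (a point): middle of the lip tip, on the underside (lid 0, +74, 0 mm). The lip is a strip at the lid's +y end, 70 mm wide, 5 mm thick, flush with the underside, lid y +60 to +74; axes as the lid's
- handle (a point): point to grip on the blue handle (lid 0, 0, z 28 mm): an upright bar across the lid's middle, 60 mm long in x, 14 mm thick in y, z 8 to 38 mm above the underside; axes as the lid's
- tongue (a point): middle of the lid's tongue (lid 0, -76, z 4 mm): 30 mm wide, 8 mm thick, lid y -60 to -92; axes as the lid's
- riser: fixed low steel bridge with a tape roll (25 mm high) on it. Origin: centre of its foot. 114 (x) x 130 (y) mm, 52 mm high; below it 47 mm clear height (37 mm at its +y end) and 104 mm clear width between side plates along y. Pull the lid straight out along its -y
- housing: fixed grey filter housing, open on top, pleated filter inside. Origin: centre of its underside on the bench; y along it towards the dark ledge, z up. 110 mm wide, y -104 to +87. The clear length from ledge to tail wall (126 mm) is less than the lid's 134 mm from lip tip to tail edge, so the lid goes in only at a tilt, lip first (about 14 degrees is good)
- seat (a point): where the origin of the seated lid comes, with the same axes: housing (0, 0, z 40 mm), on the seat. Side cheeks rise 8 mm above the seat, 3 mm clear of the lid either side. Tail wall: inner face at housing y -63, 8 mm above the seat, with a notch 38 mm wide for the tongue, so there is no room for fingers beside a seated tongue
- ledge (a point): middle of the ledge's inner edge, on its underside: housing y +63, 10 mm above the seat. The dark ledge is 110 mm wide and 5 mm thick; a stop behind it at housing y +77; axes as the housing's
- clamp (a joint): turn of the red clamp knob, rad; 0 to 0.25 at the start, grows clockwise seen from above, stops at 1.5; stays where left, friction 0.05 N m. At 0 its steel arm (62 mm long, 5 mm thick) points along housing -y, at 1.5 nearly along -x, 2 mm above the seated tongue
- clamp_grip (a point): on the clamp's axis, at the height to grip (housing x 58, y -84, z 76 mm): an upright red bar 12 mm thick, 32 mm long, z 58 to 86 mm above the bench. Turns with the knob; y axis along the bar, x across it
- flask_250: loose conical flask, 77 mm wide, 142 mm high, origin at the centre of its foot; leave alone
- reagent_amber: loose amber bottle with black cap, 56 mm wide, 104 mm high, origin at the centre of its foot; leave alone

How it is judged:
By the outcome, as a careful person would: the job done as asked, in the order asked, and still so for the second after the job is handed in, with the robot touching nothing.
It also fails if it takes over 56 s, if anything falls off the work surface, if the arm or the gripper's body presses on something with over 40 N, if the wrist force passes 120 N, or if a joint passes its speed limit or range.

## Working session

There is one attempt and no reset: what is moved stays moved. The work goes in short steps, each a Python script; the robot and the scene stay as the last script left them, time stands still between calls to the robot, and variables do not carry over. Pictures are saved under pics/ and viewed, at most 10 in all, crops included, and the job is handed in when it is done.

```bash
mkdir -p pics; python3 - <<'E'
from workcell import *
import cv2,numpy as np
for n in ["side","top"]:
    c=vision.read_camera(n); cv2.imwrite(f"pics/{n}0.png",cv2.cvtColor(c["frame"],cv2.COLOR_RGB2BGR))
    print(n,c["intrinsics"],c["dist"],np.round(c["view"],4))
o=get_obs();print(o["time_s"],o["position"],o["orientation"])
E
```

```text
side [[451.583387     0.         315.62394121]
 [  0.         451.583387   199.61604527]
 [  0.           0.           1.        ]] [-0.01441854  0.          0.          0.          0.        ] [[-0.9492 -0.3144  0.0146  0.3558]
 [-0.1376  0.3727 -0.9177  0.146 ]
 [ 0.2831 -0.8731 -0.397   1.0254]
 [ 0.      0.      0.      1.    ]]
top [[418.29120134   0.         318.8160967 ]
 [  0.         418.29120134 202.83197039]
 [  0.           0.           1.        ]] [-0.11281318  0.          0.          0.          0.        ] [[-0.0123 -0.9999  0.0105 -0.0035]
 [-0.989   0.0106 -0.1473  0.3919]
 [ 0.1472 -0.0122 -0.989   1.0046]
 [ 0.      0.      0.      1.    ]]
0.1 [0.2511385  0.57186853 0.24762149] [ 2.05434254e-01  9.78670705e-01 -6.32214921e-04 -1.36904603e-04]
```

View pics/top0.png

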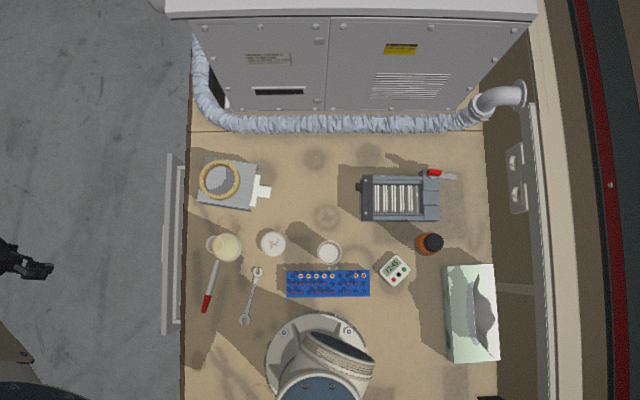

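View pics/side0.png

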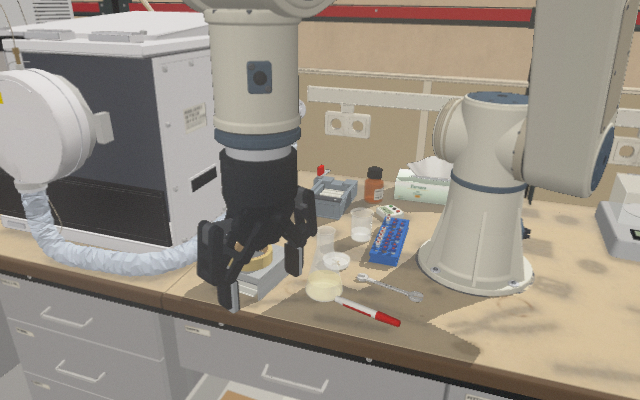

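The top view shows the riser at about (225,183) with the tongue out to its right at (262,191). The housing is at about (400,197), with its dark ledge on the left and the red knob at (434,172). I'll enlarge both.

```bash
python3 - <<'E'
import cv2,numpy as np
a=cv2.imread("pics/top0.png")
f=lambda x,y,w,h:cv2.resize(a[y:y+h,x:x+w],None,fx=6,fy=6,interpolation=cv2.INTER_CUBIC)
cv2.imwrite("pics/crop1.png",np.vstack([f(190,150,130,48)[:0],f(188,150,90,70)[:, :]]))
A=f(192,152,66+18,66)  # riser
B=f(352,160,110,66)
cv2.imwrite("pics/crop1.png",A);cv2.imwrite("pics/crop2.png",B)
E
```

```text
Traceback (most recent call last):
ValueError: all the input array dimensions except for the concatenation axis must match exactly, but along dimension 1, the array at index 0 has size 780 and the array at index 1 has size 540
```

```bash
python3 - <<'E'
import cv2
a=cv2.imread("pics/top0.png")
f=lambda x,y,w,h:cv2.resize(a[y:y+h,x:x+w],None,fx=6,fy=6,interpolation=cv2.INTER_CUBIC)
cv2.imwrite("pics/crop1.png",f(192,152,84,66));cv2.imwrite("pics/crop2.png",f(352,160,110,66))
E
```

```text
(no output)
```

View pics/crop1.png

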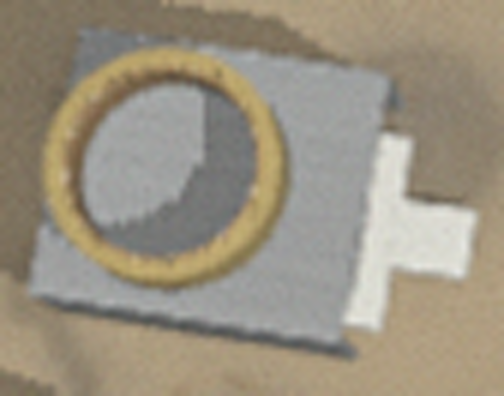

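View pics/crop2.png

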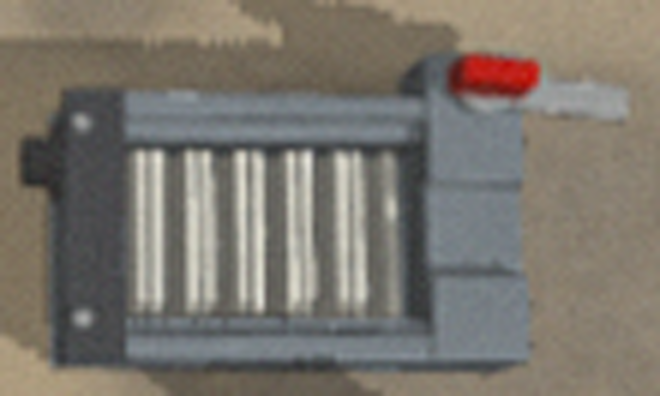

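The lid and riser are yawed a few degrees and the tongue and plate edge are clear. The housing has its ledge at left and the knob at upper right, with the arm pointing along -y. I'll fit the planar poses.

```bash
cat > h.py <<'E'
from workcell import *
import cv2,numpy as np
from scipy.optimize import least_squares
from scipy.spatial.transform import Rotation as R
def proj(c,P):
    V=np.array(c["view"]);return cv2.projectPoints(np.asarray(P,float),cv2.Rodrigues(V[:3,:3])[0],V[:3,3],np.array(c["intrinsics"]),np.array(c["dist"]))[0][:,0]
def T(p,pts): # planar pose x,y,yaw(m) ; pts in mm
    q=np.asarray(pts,float)/1000; s,k=np.sin(p[2]),np.cos(p[2])
    return np.c_[p[0]+k*q[:,0]-s*q[:,1],p[1]+s*q[:,0]+k*q[:,1],q[:,2]]
def fit(c,pts,uv,p0):
    r=least_squares(lambda p:(proj(c,T(p,pts))-uv).ravel(),p0,x_scale=[.1,.1,.3]);return r.x,np.round(r.fun.reshape(-1,2),1)
def down(yaw,tilt=0): # tool z down, tool y along object y (closing along y) ; tilt about object x raises -y end
    return R.from_euler('z',yaw)*R.from_euler('x',tilt)*R.from_matrix(np.array([[-1,0,0],[0,1,0],[0,0,-1]]).T)
def save(c,n): cv2.imwrite(f"pics/{n}.png",cv2.cvtColor(c["frame"],cv2.COLOR_RGB2BGR))
def ob(): 
    o=get_obs();print(round(o["time_s"],2),np.round(o["position"],4),"F",np.round(o["wrist_force"],1),"M",np.round(o["ft_torque"],2),"w",round(o["gripper_width"],4),"g",round(o["grip_force"],1));return o
E
python3 - <<'E'
from h import *
c=vision.read_camera("top")
g=lambda L,x,y:(np.array(L,float)+.5)/6-.5+[x,y]
print(fit(c,[(15,-92,8),(-15,-92,8),(42,-60,8),(-42,-60,8),(15,-60,8),(-15,-60,8)],g([(477,210),(467,277),(412,137),(380,328),(405,200),(392,270)],192,152),[.5,.2,0]))
print(fit(c,[(57,65,52),(57,-65,52),(-57,-65,52),(-57,65,52)],g([(83,30),(388,75),(340,342),(30,293)],192,152),[.5,.3,0]))
h=fit(c,[(55,87,55),(55,63,55),(-55,63,55),(-55,87,55),(-55,-104,48)],g([(65,90),(125,90),(125,362),(55,362),(528,362)],352,160),[.5,-.2,0]);print(h)
print(proj(c,T(h[0],[(58,-84,86)])),g([(497,73)],352,160))
E
```

```text
(array([ 0.43747981,  0.20534605, -0.15252364]), array([[ 0.1, -0.1],
       [-0.1,  0.2],
       [ 0.2, -0. ],
       [ 0.2,  0.4],
       [-0.3, -0.2],
       [-0.1, -0.3]]))
(array([ 0.44183822,  0.2171419 , -0.16480325]), array([[-0.2, -0.6],
       [ 0.4, -0.5],
       [ 0.2,  0.5],
       [-0.4,  0.5]]))
(array([ 0.39947216, -0.19946996, -0.02366222]), array([[-0.5,  0. ],
       [-0.7,  0.2],
       [-0.3, -0.4],
       [ 1.4, -0.5],
       [ 0. ,  0.7]]))
[[434.57070464 171.75664735]] [[434.41666667 171.75      ]]
```

```bash
python3 - <<'E'
from h import *
lid=[.4375,.2053,-.155]; pull=-.160
q=down(lid[2]-np.pi/2).as_quat()
g=T(lid,[(0,-79,0)])[0]
hand.move_gripper(.05,40)
bot.reach([g[0],g[1],.10],q);ob()
bot.servo_line([g[0],g[1],.0195],velocity=.12);ob()
hand.move_gripper(.02,50);o=ob()
if .025<o["gripper_width"]<.035:
    d=np.array([np.sin(pull),-np.cos(pull),0])
    bot.servo_line(np.array(o["position"])+.155*d,velocity=.07);ob()
    c=vision.read_camera("top");save(c,"pull");
    hand.move_gripper(.045);o=ob()
    bot.servo_line(np.array(o["position"])+[0,0,.09],velocity=.2);ob()
    cv2.imwrite("pics/pullc.png",cv2.resize(cv2.cvtColor(c["frame"],4)[140:240,190:390],None,fx=4,fy=4))
E
```

```text
2.41 [0.4259 0.128  0.1003] F [-0.  -0.1  0.6] M [-0.02  0.01  0.01] w 0.05 g 0.0
3.23 [0.4256 0.1275 0.0198] F [0.3 0.9 0.4] M [-0.   -0.02  0.09] w 0.0501 g 0.0
3.57 [0.4259 0.1275 0.0205] F [-1.3 -0.   7.2] M [0.07 0.22 0.05] w 0.0277 g 48.7
5.92 [ 0.4012 -0.0256  0.0205] F [0.4 1.9 5.6] M [ 0.27 -0.16 -0.06] w 0.0278 g 49.2
6.28 [ 0.4009 -0.0256  0.0203] F [-0.1 -0.2 -0.7] M [-0.02  0.02  0.02] w 0.0453 g 0.0
6.88 [ 0.4007 -0.0256  0.11  ] F [-0.8  0.1  0. ] M [ 0.01 -0.06  0.01] w 0.0451 g 0.0
```

View pics/pullc.png

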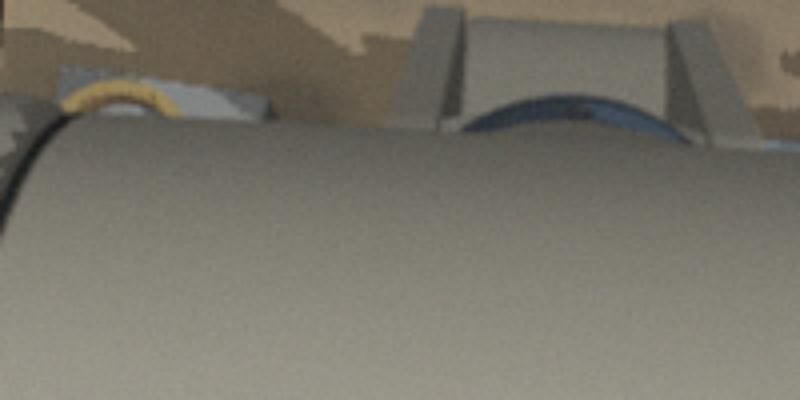

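The arm hides the lid from the top camera. I'll go above the expected handle position and look with the wrist camera.

```bash
python3 - <<'E'
from h import *
lid=[.413,.0525,-.157]
bot.reach([lid[0],lid[1],.16],down(lid[2]).as_quat());ob()
hand.move_gripper(.06,60)
c=vision.read_camera("wrist");save(c,"w1")
print(proj(c,T(lid,[(42,60,8),(42,-60,8),(-42,-60,8),(-42,60,8),(15,-92,8),(-15,-92,8),(30,0,38),(-30,0,38)])))
E
```

```text
8.13 [0.4125 0.0523 0.1592] F [-0.5  0.6 -0. ] M [ 0.05 -0.01 -0.04] w 0.0447 g 0.0
[[396.05050879 235.64573183]
 [258.03692849 235.68481254]
 [252.26038064 137.88809064]
 [401.78438798 137.80560413]
 [218.4858024  205.95104303]
 [215.32535473 171.05117554]
 [327.04960459 235.48439039]
 [327.03211464 158.49554835]]
```

View pics/w1.png

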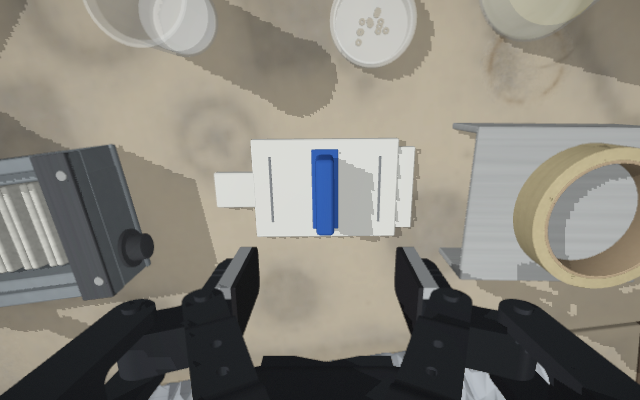

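The lid lies where predicted, within about 2 px (plate corners (251,140), (398,139), (257,236), (395,235); handle at x≈324, about 1–2 mm towards the tongue). I'll grip it, lift it, tilt it and hover at the housing.

```bash
cat >> h.py <<'E'
TH=np.radians(12.5); G=.029
def lidpose(H,x0,y0,ztip,th):
    """TCP pose: lid tilted th (lip low), origin at housing x0,y0 (tip-corrected y: y0+74 = lip tip y), lip tip ztip above seat; mm"""
    Rl=R.from_euler('z',H[2])*R.from_euler('x',-th)
    Rh=R.from_euler('z',H[2])
    tip=np.array([H[0],H[1],.040])+Rh.apply(np.array([x0,y0+74,ztip])/1000)
    return tip+Rl.apply([0,-.074,G]),down(H[2],-th).as_quat()
E
python3 - <<'E'
from h import *
lid=[.413,.0525,-.157]
g=T(lid,[(0,-1.2,0)])[0]
o=get_obs();off=0
bot.servo_line([g[0],g[1],G],velocity=.12);ob()
hand.move_gripper(.008,70);o=ob()
if .010<o["gripper_width"]<.018:
    bot.servo_line([g[0],g[1],.16],velocity=.15);ob()
    H=[.3995,-.1995,-.0237]
    bot.reach(*lidpose(H,0,-14,22,TH));o=ob()
    print(lidpose(H,0,-14,22,TH)[0])
    c=vision.read_camera("wrist");save(c,"w2");save(vision.read_camera("top"),"t2")
    print(proj(c,T(H,[(55,63,55),(-55,63,55),(55,87,55),(-55,87,55),(58,-84,86)])).round(1))
    Rl=R.from_quat(o["orientation"])*down(0).inv()
    P=Rl.apply(np.array([(42,60,8),(-42,60,8),(42,-60,8),(-42,-60,8),(35,74,5),(-35,74,5)])/1000-[0,0,G])+o["position"]
    print(proj(c,P).round(1))
E
```

```text
9.72 [0.4132 0.0514 0.0294] F [-0.8  0.   0.3] M [ 0.04  0.01 -0.03] w 0.0601 g 0.0
10.21 [0.4131 0.0514 0.0295] F [-1.1  0.7  8.3] M [0.01 0.24 0.13] w 0.0125 g 69.1
11.23 [0.4122 0.0512 0.1593] F [ 1.  -0.4 -1.4] M [ 0.02 -0.03  0.05] w 0.0125 g 68.2
12.26 [ 0.3996 -0.2049  0.1062] F [ 1.1  0.8 -2.3] M [0.25 0.01 0.02] w 0.0126 g 68.2
[ 0.39935854 -0.20546748  0.10632912]
[[469.1 336.2]
 [495.7 132.6]
 [517.4 342.9]
 [554.2 133.3]
 [197.  339.1]]
[[447.5 332.8]
 [465.8 166.3]
 [207.2 332.7]
 [189.1 166.3]
 [474.7 317.1]
 [492.9 180.6]]
```

View pics/w2.png

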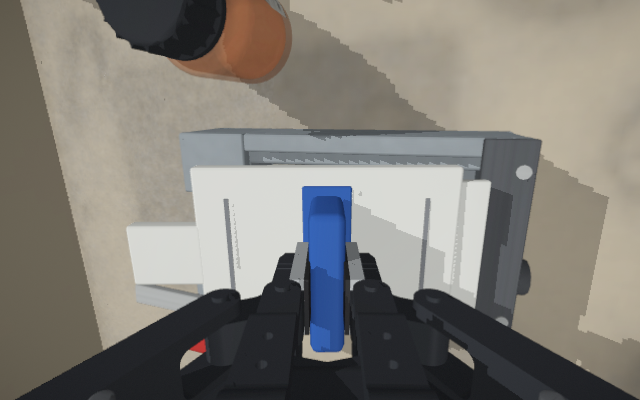

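The wrist view shows the held lid where predicted (plate corner (463,167)). The ledge corners are at about (482,138) and (540,140), about 13 px (5 mm) from the prediction, so I need to refine the housing pose. One enlarged composite of both wrist views will do it.

```bash
python3 - <<'E'
import cv2,numpy as np
f=lambda n,x,y:cv2.resize(cv2.imread(f"pics/{n}.png")[y:y+100,x:x+100],None,fx=4,fy=4,interpolation=cv2.INTER_CUBIC)
g=lambda n,x,y:cv2.resize(cv2.imread(f"pics/{n}.png")[y:y+50,x:x+100],None,fx=4,fy=4,interpolation=cv2.INTER_CUBIC)
L=np.vstack([g("w2",460,115),g("w2",170,115)])
a=cv2.resize(cv2.imread("pics/w1.png")[135:310,0:160],None,fx=2.5,fy=2.5,interpolation=cv2.INTER_CUBIC)
L=np.vstack([L,np.zeros((a.shape[0]-400,400,3),np.uint8)])
cv2.imwrite("pics/comp.png",np.hstack([L,a]))
E
```

```text
(no output)
```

View pics/comp.png

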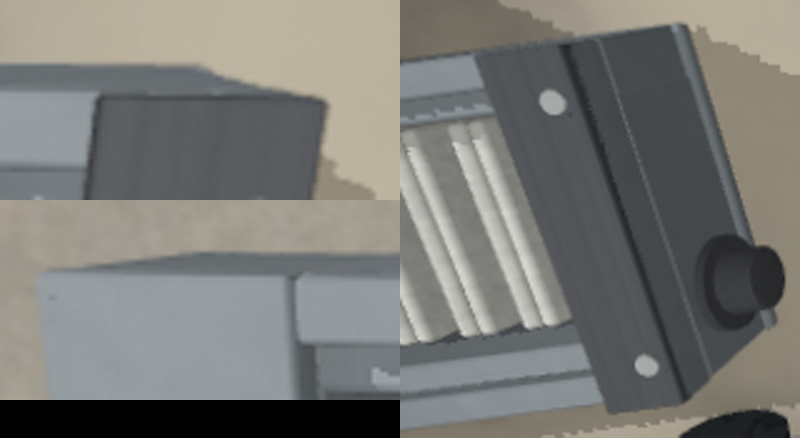

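```bash
cat > fit.py <<'E'
from h import *
c2=vision.read_camera("wrist");o=ob()
def M(p,q): m=np.eye(4);m[:3,:3]=q.as_matrix();m[:3,3]=p;return m
C=np.array(c2["view"])@M(o["position"],R.from_quat(o["orientation"]))  # cam from tool
c1=dict(c2);c1["view"]=C@np.linalg.inv(M([.4125,.0523,.1592],down(-.157)))
print(proj(c1,T([.413,.0525,-.157],[(42,60,8),(-42,-60,8)])))
ct=vision.read_camera("top")
p1=[(-55,63,55),(-55,87,55),(55,87,55),(55,63,55)];u1=[(30,158.2),(68,153),(114,295.8),(83.2,299.8)]
p2=[(-55,63,55),(-55,87,55)];u2=[(484.1,138.6),(541.6,139.9)]
h0=[.4,-.2,-.02]
print(fit(c1,p1,u1,h0))
f=lambda p:np.r_[(proj(c1,T(p,p1))-u1).ravel(),(proj(c2,T(p,p2))-u2).ravel()]
r=least_squares(f,h0,x_scale=[.1,.1,.3]);print(r.x,r.fun.reshape(-1,2).round(1))
print("tail",proj(c2,T(r.x,[(-55,-104,48)])),(179.9,132.9))
E
python3 fit.py
```

```text
12.41 [ 0.4    -0.2046  0.1066] F [-0.3 -0.4 -2.5] M [0.18 0.03 0.02] w 0.0128 g 68.2
[[396.54380809 236.55354576]
 [252.50586931 138.59789344]]
(array([ 0.40111613, -0.20252392, -0.03491472]), array([[ 1.1, -1.5],
       [-1.4, -0.6],
       [ 0.5,  1.5],
       [-0.1,  1.1]]))
[ 0.40249469 -0.20337253 -0.0230256 ] [[-0.7 -0.3]
 [-3.4  0.2]
 [ 0.4  2. ]
 [-0.   1.9]
 [ 1.3 -0.2]
 [ 1.3 -0.5]]
tail [[178.49269515 131.2671348 ]] (179.9, 132.9)
```

```bash
cat > ins.py <<'E'
from h import *
H=[.4018,-.2022,-.020]
def go(y0,zt,th,v=.03,x0=0):
    p,q=lidpose(H,x0,y0,zt,th);bot.servo_line(p,q,velocity=v)
    o=get_obs();print((y0,zt,round(np.degrees(th),1)),round(o["time_s"],2),"err",np.round((np.array(o["position"])-p)*1e3,1),"F",np.round(o["wrist_force"],1),"M",np.round(o["ft_torque"],2));return np.array(o["wrist_force"])
E
python3 - <<'E'
from ins import *
F0=go(-14,22,TH,.05)
go(-14,8,TH,.05);F=go(-14,3,TH)
if np.abs(F-F0).max()<5:
    F=go(-8,3,TH)
    for z in (2,1,0,-1):
        if F[2]-F0[2]>3 or np.abs(F-F0).max()>6: break
        F=go(-8,z,TH,.02)
    c=vision.read_camera("wrist");save(c,"w3");save(vision.read_camera("side"),"s3")
E
```

```text
(-14, 22, np.float64(12.5)) 12.71 err [0.4 0.  0.2] F [-0.5 -0.5 -3. ] M [ 0.15  0.02 -0.04]
(-14, 8, np.float64(12.5)) 13.14 err [-0.4  0.1 -0.5] F [ 0.  -0.5 -3. ] M [ 0.24 -0.05 -0.01]
(-14, 3, np.float64(12.5)) 13.46 err [-0.1  0.  -0.1] F [ 0.2 -0.6 -1.1] M [ 0.22 -0.01 -0.02]
(-8, 3, np.float64(12.5)) 13.81 err [0.1 0.2 0.1] F [-0.8 -0.3 -2. ] M [ 0.18  0.01 -0.03]
(-8, 2, np.float64(12.5)) 14.06 err [-0. -0. -0.] F [ 0.6  0.6 -2.6] M [0.17 0.01 0.02]
(-8, 1, np.float64(12.5)) 14.31 err [-0.1 -0.  -0.1] F [ 0.8 -0.6 -2.3] M [ 0.21  0.04 -0.01]
(-8, 0, np.float64(12.5)) 14.56 err [-0.   0.  -0.1] F [ 0.2 -0.4 -1.3] M [ 0.21 -0.01  0.01]
(-8, -1, np.float64(12.5)) 14.81 err [-0.   0.  -0.1] F [-0.   0.  -1.9] M [ 0.18 -0.01  0.01]
```

View pics/w3.png

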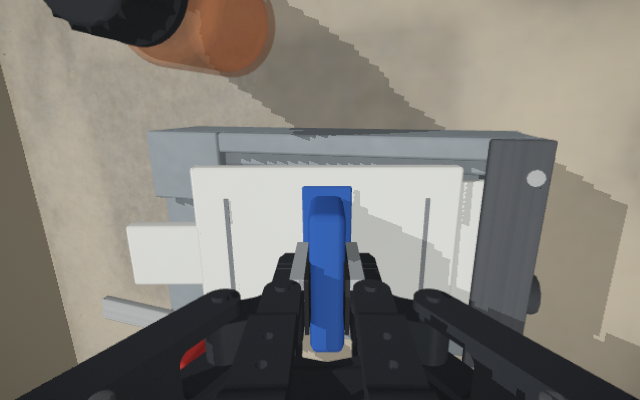

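The lip is now tucked under the ledge (the ledge's inner edge at about (480,200) covers it), with no contact yet. I'll keep lowering to contact, then go forward.

```bash
python3 - <<'E'
from ins import *
F0=np.array([0,0,-2.3]);z=-1
F=F0
while z>-4 and F[2]-F0[2]<3 and abs(F[1])<5:
    z-=.7;F=go(-8,z,TH,.02)
if F[2]-F0[2]>=3:
    z+=.8
    y=-8
    F=go(y,z,TH,.02)
    while y<-2 and abs(F[1])<5: y+=2;F=go(y,z,TH,.02)
print(z)
E
```

```text
(-8, -1.7, np.float64(12.5)) 15.16 err [-0.   0.  -0.1] F [ 0.4  0.5 -2.4] M [ 0.19 -0.03  0.01]
(-8, -2.4, np.float64(12.5)) 15.41 err [-0.  0. -0.] F [ 0.4  0.9 -2.6] M [ 0.17 -0.01  0.04]
(-8, -3.0999999999999996, np.float64(12.5)) 15.66 err [ 0.1 -0.1  0.1] F [-0.6 -0.7  1.5] M [0.15 0.1  0.04]
(-8, -2.3, np.float64(12.5)) 15.91 err [-0.   0.1 -0. ] F [ 0.6  0.6 -2.5] M [ 0.22 -0.01  0.07]
(-6, -2.3, np.float64(12.5)) 16.16 err [-0.   0.1 -0. ] F [ 0.   0.2 -2.2] M [ 0.13  0.01 -0.  ]
(-4, -2.3, np.float64(12.5)) 16.41 err [ 0.2 -1.2  0.5] F [ -1.6 -12.   -0.6] M [-2.1   0.32 -0.1 ]
-2.3
```

Something resists forward motion at about y0=-4 (12 N), earlier than expected. I'll refit the housing from the closer w3 view, whose ledge corners are at (489,139) and (556,141) and tail corner at (150,131).

```bash
python3 - <<'E'
from ins import *
go(-6,-2.3,TH,.02)
import cv2
a=cv2.imread("pics/w3.png")
f=lambda x,y,w,h:cv2.resize(a[y:y+h,x:x+w],None,fx=5,fy=5,interpolation=cv2.INTER_CUBIC)
cv2.imwrite("pics/comp3.png",np.vstack([f(440,120,150,65),np.hstack([f(140,120,75,50),f(440,185,75,50)])]))
c=vision.read_camera("wrist");o=get_obs()
def M(p,q): m=np.eye(4);m[:3,:3]=q.as_matrix();m[:3,3]=p;return m
C=np.array(c["view"])@M(o["position"],R.from_quat(o["orientation"]))
p,q=lidpose(H,0,-8,-1,TH)
c["view"]=C@np.linalg.inv(M(p,R.from_quat(q)))
np.save("v3.npy",c["view"])
pts=[(-55,63,55),(-55,87,55),(-55,-104,48)]
print(proj(c,T(H,pts)).round(1), fit(c,pts,[(489,139),(556,141),(150,131)],H))
Rl=R.from_quat(q)*down(0).inv()
P=lambda L:proj(c,Rl.apply(np.array(L)/1000-[0,0,G])+p).round(1)
print(P([(-42,60,8),(-42,-60,8),(-15,-92,8),(-35,74,5),(30,0,38),(-30,0,38)]))
E
```

```text
(-6, -2.3, np.float64(12.5)) 16.66 err [-0.1  0.1 -0.1] F [-0.7  0.2 -1.7] M [ 0.21 -0.03  0.01]
[[495.4 137.4]
 [562.9 138.4]
 [148.  129.6]] (array([ 0.40276061, -0.20393995, -0.01961641]), array([[ 1.4,  0.7],
       [ 1.4, -0.2],
       [-4.6,  0.6]]))
[[465.9 166.3]
 [189.3 166.3]
 [124.9 225.1]
 [493.1 180.6]
 [327.6 354.6]
 [327.7 214. ]]
```

View pics/comp3.png

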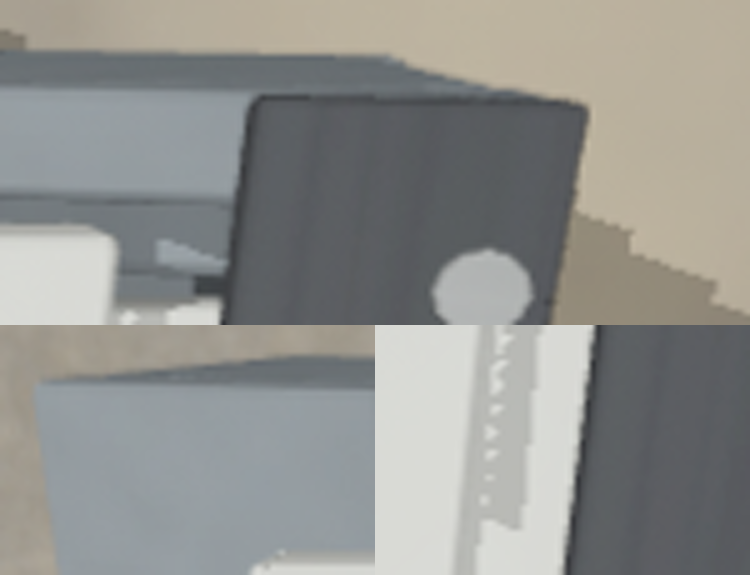

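No more pictures can be viewed. The likely cause is that the tip dipped below seat level into the filter opening and met the seat's front rim. I'll raise it to just above nominal seat height and go forward again.

```bash
sed -i 's/^H=.*/H=[.4021,-.2032,-.0195]/' ins.py; python3 - <<'E'
from ins import *
go(-7,1.3,TH,.02)
for y in (-5,-3.5,-2.3):
    F=go(y,1.3,TH,.02)
    if abs(F[1])>5: break
else:
    for z in (.6,0,-.6,-1.2):
        F=go(y,z,TH,.02)
        if F[2]>0: break
E
```

```text
(-7, 1.3, np.float64(12.5)) 17.07 err [ 0.1 -0.   0.2] F [ 1.   0.7 -1.9] M [ 0.22 -0.03  0.03]
(-5, 1.3, np.float64(12.5)) 17.32 err [-0.1  0.2 -0. ] F [ 0.9 -0.6 -2. ] M [ 0.22 -0.01  0.01]
(-3.5, 1.3, np.float64(12.5)) 17.57 err [-0.   0.1 -0. ] F [ 1.1  0.4 -2.6] M [0.19 0.04 0.01]
(-2.3, 1.3, np.float64(12.5)) 17.82 err [0.  0.1 0. ] F [ 0.9 -0.5 -2.3] M [0.2  0.02 0.03]
(-2.3, 0.6, np.float64(12.5)) 18.07 err [-0. -0. -0.] F [-0.3 -0.3 -1.8] M [ 0.2  -0.06 -0.01]
(-2.3, 0, np.float64(12.5)) 18.32 err [ 0.1 -0.1  0.1] F [-0.9 -1.4  1.5] M [0.11 0.14 0.05]
```

Confirmed: the seat is felt at ztip≈0. Now I'll swing the tail down in small monitored steps.

```bash
python3 - <<'E'
from ins import *
go(-2.0,.5,TH,.02)
for d in (10,7.5,5,3.5,2.2,1.2,.6,0):
    F=go(-2+1.8*(1-d/12.5),.5,np.radians(d),.03)
    if np.abs(F+[0,0,2.3]).max()>7: break
E
```

```text
(-2.0, 0.5, np.float64(12.5)) 18.57 err [-0.   0.1 -0.1] F [ 0.6  0.8 -1.1] M [ 0.2  -0.07 -0.04]
(-1.6400000000000001, 0.5, np.float64(10.0)) 18.82 err [-0.1 -0.4 -0. ] F [ 0.7  0.3 -1.8] M [ 0.14 -0.09 -0.01]
(-1.2799999999999998, 0.5, np.float64(7.5)) 19.08 err [-0.1 -0.4  0. ] F [ 0.6  0.4 -0.6] M [ 0.05 -0.05 -0.  ]
(-0.9199999999999999, 0.5, np.float64(5.0)) 19.34 err [-0.2 -0.3  0. ] F [ 0.7  0.3 -1.4] M [ 0.04 -0.09 -0.06]
(-0.704, 0.5, np.float64(3.5)) 19.59 err [-0.2 -0.1  0. ] F [ 0.5  0.1 -1. ] M [ 0.14 -0.11 -0.06]
(-0.5168000000000001, 0.5, np.float64(2.2)) 19.84 err [-0.1 -0.   0. ] F [-0.   0.1 -1.7] M [ 0.07 -0.05  0.03]
(-0.3728, 0.5, np.float64(1.2)) 20.09 err [-0.1 -0.1  0. ] F [ 0.2  0.2 -1.8] M [ 0.11 -0.05 -0.03]
(-0.2864, 0.5, np.float64(0.6)) 20.34 err [-0. -0.  0.] F [ 0.1  0.8 -2. ] M [ 0.14 -0.03 -0.  ]
(-0.19999999999999996, 0.5, np.float64(0.0)) 20.59 err [-0.1 -0.   0. ] F [-1.   0.1 -0.6] M [0.09 0.04 0.03]
```

```bash
python3 - <<'E'
from ins import *
for z in (0,-.4,-.8,-1.2,-1.6):
    F=go(-.2,z,0,.02)
    if F[2]>3: break
bot.dwell(.2);o=ob()
hand.move_gripper(.035,20);o=ob()
p=np.array(o["position"])
bot.servo_line(p+[0,0,.10],velocity=.15);ob()
c=vision.read_camera("wrist");save(c,"w4")
# compare white lid edges to prediction for seated lid
hsv=cv2.cvtColor(c["frame"],cv2.COLOR_RGB2HSV);w=((hsv[...,1]<25)&(hsv[...,2]>170)).astype(np.uint8)
n,l,s,ce=cv2.connectedComponentsWithStats(w);i=1+s[1:,4].argmax();print(s[np.argsort(-s[1:,4])[:4]+1])
q=np.array([(42,60,48),(-42,60,48),(42,-60,48),(-42,-60,48),(15,-92,48),(-15,-92,48),(35,63,45),(-35,63,45)])
print(proj(c,T(H,q)).round(0).tolist())
for r in (150,160,170,180,190,200,210,220): print(r,[ (int(a),int(b)) for a,b in zip(*(lambda d:(np.where(d==1)[0],np.where(d==-1)[0]))(np.diff(np.r_[0,w[r].astype(int),0]))) if b-a>8])
E
```

```text
(-0.2, 0, np.float64(0.0)) 20.84 err [-0.1 -0.1  0.5] F [-3.3  1.6  9.3] M [0.23 0.43 0.  ]
21.04 [ 0.402  -0.2034  0.0695] F [-3.1  1.2 10. ] M [ 0.26  0.47 -0.05] w 0.0128 g 70.8
21.38 [ 0.4022 -0.2034  0.069 ] F [ 0.2 -0.3 -0.1] M [ 0.02 -0.    0.03] w 0.0346 g 0.0
22.2 [ 0.4017 -0.2032  0.1684] F [-1.1 -0.4  0.5] M [-0.02  0.01  0.  ] w 0.0346 g 0.0
[[  202   143   213   109 15812]
 [  519     0    80    41  2120]
 [  136   261    92    18   854]
 [  443   380    30    20   317]]
[[404.0, 251.0], [411.0, 143.0], [250.0, 251.0], [243.0, 143.0], [206.0, 218.0], [202.0, 180.0], [407.0, 241.0], [413.0, 152.0]]
150 [(244, 409)]
160 [(244, 311), (342, 415)]
170 [(245, 263), (266, 311), (342, 387), (390, 414)]
180 [(245, 264), (267, 311), (342, 387), (389, 413)]
190 [(203, 265), (267, 312), (342, 386), (389, 413)]
200 [(204, 265), (268, 312), (342, 386), (388, 406)]
210 [(205, 266), (268, 312), (342, 385), (388, 411)]
220 [(248, 266), (269, 312), (342, 385), (387, 405)]
```

The seated lid matches the prediction to within about 1 px. Its edges run from 244 to about 411, and the tongue end is at 203–205. Next is the knob.

```bash
python3 - <<'E'
from ins import *
k=T(H,[(58,-84,76)])[0];print(k)
hand.move_gripper(.05,40)
bot.reach([k[0],k[1],.165],down(H[2]-.12-np.pi/2).as_quat());o=ob();print(o["joint_pos"])
c=vision.read_camera("wrist");save(c,"w5")
hsv=cv2.cvtColor(c["frame"],cv2.COLOR_RGB2HSV);m=(((hsv[...,0]<8)|(hsv[...,0]>172))&(hsv[...,1]>150)&(hsv[...,2]>60)).astype(np.uint8)
n,l,s,ce=cv2.connectedComponentsWithStats(m)
for i in np.argsort(-s[1:,4])[:3]+1:
    print(s[i],ce[i],cv2.minAreaRect(np.argwhere(l==i)[:,::-1].astype(np.float32)))
for a in (0,.12,.25): # bar corners, top
    A=[H[0],H[1],H[2]];b=[(sx*6,sy*16,86) for sx,sy in((1,1),(1,-1),(-1,-1),(-1,1))]
    print(a,proj(c,T([k[0],k[1],H[2]-a],b)).round(1).tolist())
E
```

```text
[ 0.45845108 -0.28831496  0.076     ]
23.98 [ 0.4583 -0.2881  0.1649] F [-0.6 -0.2 -0. ] M [-0.   -0.04  0.01] w 0.05 g 0.0
[-5.64070968e-01  3.22385966e-01  1.88866484e+00  5.45330471e-05
  9.30848242e-01 -4.25782709e-01]
[317 185  19  55 946] [325.99471459 212.63107822] ((326.0, 212.0), (54.0, 18.0), 90.0)
0 [[332.4, 191.6], [338.0, 239.4], [319.6, 241.5], [313.2, 193.8]]
0.12 [[335.5, 192.6], [335.1, 240.6], [316.5, 240.6], [316.2, 192.5]]
0.25 [[338.8, 194.0], [331.8, 241.6], [313.4, 239.3], [319.6, 191.5]]
```

```bash
python3 - <<'E'
from ins import *
k=T(H,[(58,-84,76)])[0]; P=[k[0],k[1],.078]
qa=lambda a:down(H[2]-a-np.pi/2).as_quat()
print(kinematics.solve_ik(P,qa(1.5)))
bot.servo_line(P,qa(.12),velocity=.1);ob()
hand.move_gripper(.006,40);o=ob()
if .008<o["gripper_width"]<.016:
    b=o["ft_torque"][2]
    for a in (.4,.7,1.0,1.25,1.4,1.46,1.5,1.53,1.56):
        bot.reach(P,qa(a));o=ob();print(a,round(o["ft_torque"][2]-b,2))
        if a>1.3 and abs(o["ft_torque"][2]-b)>.6: break
E
```

```text
[-5.64160905e-01  4.50871610e-01  1.94098883e+00 -4.44089210e-16
  7.49732209e-01  9.55339095e-01]
25.04 [ 0.4588 -0.2886  0.0785] F [-0.2  0.2 -0.2] M [-0.   -0.02  0.  ] w 0.0503 g 0.0
25.47 [ 0.458  -0.2882  0.0786] F [-3.5  1.1  7.3] M [0.18 0.62 0.06] w 0.0116 g 40.2
25.84 [ 0.4581 -0.2883  0.0786] F [-2.5  0.1  7.2] M [ 0.08  0.52 -0.05] w 0.0108 g 40.2
0.4 -0.11
26.23 [ 0.4582 -0.2884  0.0786] F [-3.4  0.6  5.7] M [ 0.    0.47 -0.07] w 0.0112 g 40.1
0.7 -0.13
26.62 [ 0.4583 -0.2885  0.0786] F [-3.6  0.2  5.6] M [-0.08  0.45 -0.05] w 0.0112 g 40.1
1.0 -0.11
26.98 [ 0.4584 -0.2886  0.0786] F [-2.4 -1.6  5.6] M [-0.12  0.47 -0.08] w 0.0109 g 40.0
1.25 -0.14
27.24 [ 0.4583 -0.2886  0.0786] F [-2.1 -1.   4.4] M [-0.2   0.44 -0.06] w 0.0117 g 40.0
1.4 -0.12
27.49 [ 0.4584 -0.2886  0.0786] F [-2.9 -0.8  6. ] M [-0.18  0.5  -0.09] w 0.0111 g 40.0
1.46 -0.15
27.74 [ 0.4583 -0.2886  0.0786] F [-3.2 -1.3  5.6] M [-0.24  0.46 -0.02] w 0.0112 g 40.0
1.5 -0.08
27.99 [ 0.4584 -0.2887  0.0787] F [-1.8 -1.7  5.3] M [-0.2   0.46  0.74] w 0.0112 g 42.4
1.53 0.68
```

The stop is felt (0.7 N m at 1.53). I'll release, back off and check numerically.

```bash
python3 - <<'E'
from ins import *
hand.move_gripper(.045);o=ob()
p=np.array(o["position"]);bot.servo_line(p+[0,0,.12],velocity=.15)
bot.reach([H[0],H[1],.24],down(H[2]).as_quat());ob()
c=vision.read_camera("wrist");save(c,"w6")
hsv=cv2.cvtColor(c["frame"],cv2.COLOR_RGB2HSV)
m=(((hsv[...,0]<8)|(hsv[...,0]>172))&(hsv[...,1]>150)&(hsv[...,2]>60)).astype(np.uint8)
n,l,s,ce=cv2.connectedComponentsWithStats(m);i=1+s[1:,4].argmax();print("red",s[i],cv2.minAreaRect(np.argwhere(l==i)[:,::-1].astype(np.float32)))
print(proj(c,T(H,[(58-16,-84,86),(58+16,-84,86)])))
w=((hsv[...,1]<25)&(hsv[...,2]>170)).astype(np.uint8)
print(proj(c,T(H,[(42,60,48),(-42,60,48),(42,-60,48),(-42,-60,48),(15,-92,48),(-15,-92,48),(-4,-84,55)])).round(0).tolist())
for r in range(150,241,8): print(r,[(int(a),int(b)) for a,b in zip(*(lambda d:(np.where(d==1)[0],np.where(d==-1)[0]))(np.diff(np.r_[0,w[r].astype(int),0]))) if b-a>5])
# bottle/flask moved? diff of first and present top picture
t=cv2.cvtColor(vision.read_camera("top")["frame"],4);a=cv2.imread("pics/top0.png")
for n,(x,y,W,h) in dict(flask=(205,230,40,35),bottle=(412,228,36,30)).items(): print(n,np.abs(t[y:y+h,x:x+W].astype(int)-a[y:y+h,x:x+W]).mean())
E
```

```text
28.42 [ 0.4585 -0.2883  0.078 ] F [-0.6 -0.1  0.3] M [ 0.03  0.01 -0.05] w 0.0449 g 0.0
31.91 [ 0.4021 -0.2032  0.2399] F [ 1.3 -0.5 -0.5] M [ 0.01 -0.05  0.02] w 0.0449 g 0.0
red [224 226  22  42 653] ((235.0199737548828, 246.63998413085938), (40.305084228515625, 19.374725341796875), 81.8698959350586)
[[230.93539914 234.85983955]
 [233.60404974 268.14596123]]
[[388.0, 221.0], [393.0, 134.0], [266.0, 221.0], [261.0, 134.0], [231.0, 194.0], [229.0, 163.0], [236.0, 176.0]]
150 [(262, 277), (279, 315), (339, 375), (376, 391)]
158 [(263, 278), (279, 315), (339, 374), (376, 395)]
166 [(228, 278), (280, 315), (339, 374), (376, 395)]
174 [(229, 278), (280, 315), (339, 373), (375, 394)]
182 [(225, 239), (241, 279), (280, 315), (339, 373), (375, 394)]
190 [(226, 240), (242, 279), (281, 315), (339, 373), (375, 389)]
198 [(227, 241), (265, 279), (281, 315), (339, 373), (375, 393)]
206 [(228, 242), (265, 280), (281, 315), (339, 373), (374, 392)]
214 [(230, 243), (266, 319), (335, 388)]
222 [(231, 244), (408, 415)]
230 []
238 []
flask 7.093333333333334
bottle 36.86358024691358
```

```bash
python3 -c "
from workcell import *
print(hand_in())"
```

```text
the job is handed in; nothing more can be done
None
```

The job is handed in at about 32 s: the lid was pulled out, hooked under the ledge and lowered fully home, and the clamp turned to its stop with its arm over the tongue. I saw no sign of touching the flask or bottle, but the final image check could not confirm that the bottle stayed put.

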